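Hang the picking basket and index the hook carriage one hole along

ROBOT

A 6-joint arm with a two-finger parallel gripper is mounted at the origin on the work surface. World frame = base frame: x ahead of the robot, y to its left, z up, the work surface at z = 0. Lengths are in m, angles in rad, forces in N, time in s.
With the tool pointing down it reaches from about 0.375 to 0.9 m from the base axis. Payload 3.1 kg.
Tool frame: the origin (TCP) lies between the finger pads; the fingertips stand 8 mm ahead of it and the grasp point (between the pads) lies 11 mm behind it (manip.tip_extent is the distance from the TCP to the fingertips, in m); z points along the fingers, x is the direction in which the jaws open and shut, and the axes are right-handed (so a half turn about z gives the same grasp; the last joint's range is limited). The gripper opens to 85 mm and grips with 20 to 120 N. Pads are 22 mm wide; open, the fingers measure 114 mm over their backs; the gripper's body (76 mm by 85 mm) begins 54 mm behind the grasp point. The pads swing forward as they close: fully open they stand 13 mm farther back than shut.
Start: joints at [-1.308, 0.527, 1.433, -0, 1.181, -0.178], TCP at [0.267, -0.565, 0.239] pointing down, gripper open.
Joint ranges: [-3.08, 3.08], [-0.75, 2.2], [0.22, 2.44], [-1.43, 4.57], [0, 2.65], [-2.85, 2.85]. Speed limits (rad/s): [2.79, 2.79, 3.14, 3.14, 3.14, 3.14].

INTERFACE

Orientations are given as a unit quaternion [x, y, z, w].
In Python, from station import manip gives the robot as it stands.
- The arm moves only by the tool move_arm, never from a script. Its argument "deltas" is a list that holds one entry, the list of rows, each a list of 4 numbers: the shift along the tool's x, y, z in m, then the turn about the tool's z in degrees. A call has 1 to 20 rows; each row is the pose to reach, as a shift and turn from the pose measured when the call began, along the tool's axes at that moment; what a row does not reach only later rows make up. A row lasts 1/12 s, in which the tool goes at most 41.7 mm and 7.16 degrees, less where a joint would pass 70% of its speed; a pose out of reach is approached as far as the arm can. A call with a gripper value outside its range is refused whole. "gripper" is the opening, from 0 (shut) to 1 (fully open), set as the call begins (left out, the last holds). The fingers move at their own pace and stop on an object; "squeeze" is the grip in N (left out, the last holds). Time passes only in rows, so rows that repeat a pose let the fingers close. It gives the time, the measured TCP pose, the force and the opening at its end, in the units of the state.
- manip.sense(): the state, without advancing time (a new reading comes with each control period).
- manip.snapshot(name): name is "scene" or "top"; returns a dict with "img" (400x640x3 uint8, red, green, blue), "vertical_fov" (degrees; the focal length in pixels is half the picture's height over the tangent of half this angle, whatever the lens; pixels are square), "cx", "cy" (the principal point, pixels), "D" ([k1, k2, p1, p2, k3] as OpenCV has them; the pictures are not rectified), "origin" and "orientation" of the camera in the world. Camera axes: x right, y down, z forward; pixel columns grow to the right and rows downward; lengths in m; the calibration is good to about 2 mm. A picture is of the moment at which its call begins. There is no depth.
- manip.sign_off(): hands the job in, once; it reports no verdict.
The state is a dict: "t": time; "q": joint angles; "qd": joint speeds; "tau": joint torques, N m; "tcp_pos": TCP position; "tool_rot": TCP orientation; "force": force on the tool from outside, world axes, zero at the start; "ft_torque": the same for the moment, N m; "finger_gap": opening from 0.0 (shut) to 1.0 (fully open).
Only numpy, scipy, OpenCV 4.12 (cv2) and the standard library are available. Lean on these libraries where they do the work, as an engineer would, in place of code of your own. Each camera call takes 0.05 s, during which the arm holds its last target.

TASK

Hang the blue basket that has a handle on the two-pronged hook of the sliding carriage and let go of it. Then pull up the carriage's lock knob, slide the carriage with the hanging basket to the next hole on the left as seen from the robot, let the pin drop fully home there, and finish with the gripper still closed firmly on the knob, holding the pin fully in. Leave everything else on the bench where it is.

Things in the scene. Friction and masses are not known exactly. Their poses are not given: they have to be found in the camera images.
- stand: Fixed rail stand. Origin on the bench under the rail's middle; y along the rail (robot's left), -x side faces the robot, z up. Galvanised square tube 40 x 40 mm, 252 mm long along y, top face 205 mm above the bench, between two uprights (50 x 14 mm, 213 mm tall, at y +-133 mm) on a 140 x 300 x 12 mm foot. 12 mm pin holes in the tube's top at y -75, -25, +25, +75 mm.
- next_hole (a point): Centre of the mouth of the hole the pin must end in (stand y = +25 mm, on the rail's top face, fixed to the stand).
- carriage (a joint): Slide of the steel carriage (sleeve 60 mm long, top face 9 mm above the rail's top) along the rail, in m: 0 at the start hole (stand y -25 mm; the pin has 2 mm play either way), +0.050 at the next hole to the left (stand +y), range -0.050 to 0.100. About 1.5 N friction; free only while the pin is out.
- plunger (a joint): Lift of the sprung lock pin (8 mm thick, 10 mm deep in its hole, rounded end) in m: 0 fully home, 0.010 end level with the rail's top, 0.018 fully pulled. Goes straight up; the spring pulls down with 4 N at 0, 8.5 N at 0.018. Let down over a hole, the pin drops in by itself if within about 2 mm.
- knob: Black round knob on the lock pin, 26 mm diameter, 26 mm tall, upright; origin at its centre, 238 mm above the bench with the pin home, 24 mm above the carriage's top face. Below it a bush 18 mm across, top 17 mm below the knob's centre. Rides on the carriage, rises with the pin. Axes as the stand's.
- hook: Steel hook on the carriage, 90 mm in front (-x) of the knob's axis; axes as the stand's. Origin: resting place of the middle of the basket's bar, midway between the prongs, 196 mm above the bench. Two prongs 8 mm thick at y +-32 mm, sloping down from a back plate (face at x +54 mm) to x 0 (undersides 13 mm below the origin), then up to the tips. Open towards the robot.
- hook_tips (a point): Midway between the tops of the two upturned prong tips: hook x -22 mm, 18 mm above the hook's origin. The bar must pass over the tips, the bin's rim below the prongs.
- basket: Loose blue open bin with a handle, two small cartons fixed in it, 0.2 to 0.4 kg. Origin: centre of its underside. Bin 80 (x) x 130 (y) x 55 (z) mm; rigid upright steel bail at x 0: 8 mm uprights at y +-55 mm, 10 mm round bar between them along y, its centre 120 mm above the underside, 60 mm free below. Starts on the bench at left or right.
- basket_bar (a point): Middle of the basket's handle bar: the balanced place to grip it.
- plain_bin: Bystander: the same blue bin without a handle, at the other side. Origin at the centre of its underside.
- carton: Bystander: carton 120 x 160 x 90 mm, origin at the centre of its underside.
- small_carton: Bystander: carton 80 x 100 x 60 mm, origin at the centre of its underside.
- tape_roll: Bystander: tape roll lying flat, 96 mm across, 48 mm high, origin at the centre of its underside.
- screwdriver: Bystander: screwdriver lying on the bench.
- jar: Bystander: jar 60 mm across, 85 mm tall, origin at the centre of its underside.
Not all that is in view belongs to the job. What is shaped like the basket but turquoise or yellow is not meant.

How it is judged:
On the way, in this order (a step that is already met when the one before it is completed fails the run):
1. the basket hangs by its handle on the hook, let go (x of basket_bar in the frame of hook between -0.022 and 0.055 m and y of basket_bar in the frame of hook between -0.025 and 0.025 m and z of basket_bar in the frame of hook between -0.006 and 0.02 m and contact force between basket and hook above 1 N and contact force between basket and the fingers below 0.1 N and height (world z) of basket above 0.04 m), for 0.3 s.
2. the lock pin is pulled clear of its hole, the basket hanging (value of joint plunger above 0.01 m and x of basket_bar in the frame of hook between -0.022 and 0.055 m and y of basket_bar in the frame of hook between -0.025 and 0.025 m and z of basket_bar in the frame of hook between -0.006 and 0.02 m), for 0.05 s.
At the end, for the whole second after the job is handed in: The carriage stands at the next hole to the left (within 3 mm) with the pin home (within 2 mm), the fingers holding the knob with more than 2 N, and the basket hanging quietly by its bar on both prongs (bar within 25 mm sideways, between back plate and tips), touched by no finger (all of step 1 and value of joint carriage between 0.047 and 0.053 m and value of joint plunger below 0.002 m and contact force between the fingers and knob above 2 N and linear speed of basket below 0.05 m/s); the arm keeps its last pose, push and grip.
It fails at once if a bystander is pushed more than 30 mm from its place (distance of any of plain_bin, carton, small_carton, tape_roll, screwdriver, jar from where it was at the start of the episode above 0.03 m).
It also fails if it takes over 61 s, if anything falls off the work surface, if the arm or the gripper's body presses on something with over 40 N, if the wrist force passes 120 N, or if a joint passes its speed limit or range.

## Working session

There is one attempt and no reset: what is moved stays moved. The work goes in short steps, Python scripts to look and compute and a tool call to move; the robot and the scene stay as the last step left them, time stands still between calls to the robot, and variables do not carry over. Pictures are saved under pics/ and viewed, and the job is handed in when it is done.

Besides the shell and the picture viewer there is one more tool, called after "Emit:" as name(argument=value, ...) on one line, values as JSON. move_arm: Moves the arm, as the interface text tells. Its arguments: {"type":"object","properties":{"deltas":{"type":"array"},"gripper":{"type":"number"},"squeeze":{"type":"number"}},"required":["deltas"]}

```bash
ls; mkdir -p pics; cat > h.py <<'E'
import numpy as np, cv2
from scipy.spatial.transform import Rotation as R
from station import manip
def snap(n,f):
    s=manip.snapshot(n); cv2.imwrite(f'pics/{f}.png',s['img'][:,:,::-1]); np.save(f'pics/{f}.npy',s,allow_pickle=True); return s
def load(f): return np.load(f'pics/{f}.npy',allow_pickle=True).item()
def K(s):
    h=s['img'].shape[0]; f=h/2/np.tan(np.radians(s['vertical_fov'])/2)
    return np.array([[f,0,s['cx']],[0,f,s['cy']],[0,0,1.]])
def ray(s,uv):
    p=cv2.undistortPoints(np.array(uv,float).reshape(-1,1,2),K(s),np.array(s['D'],float)).reshape(-1,2)
    d=np.c_[p,np.ones(len(p))]
    return np.array(s['origin']),R.from_quat(s['orientation']).apply(d)
def onz(s,uv,z):
    o,d=ray(s,uv); return o+d*((z-o[2])/d[:,2])[:,None]
def tri(s1,a,s2,b):
    o1,d1=ray(s1,[a]);o2,d2=ray(s2,[b]);d1=d1[0];d2=d2[0]
    t=np.linalg.lstsq(np.c_[d1,-d2],o2-o1,rcond=None)[0]
    p,q=o1+t[0]*d1,o2+t[1]*d2
    return (p+q)/2,np.linalg.norm(p-q)
def proj(s,P):
    r=R.from_quat(s['orientation']).inv(); o=np.array(s['origin'])
    rv=r.as_rotvec(); t=-r.apply(o)
    return cv2.projectPoints(np.array(P,float).reshape(-1,1,3),rv,t,K(s),np.array(s['D'],float))[0].reshape(-1,2)
E
python3 - <<'E'
from h import *
for n in ['scene','top']:
    s=snap(n,n+'0'); print(n,s['vertical_fov'],s['cx'],s['cy'],s['D'],s['origin'],R.from_quat(s['orientation']).as_matrix().round(3).tolist())
print(manip.sense())
E
```

```text
pics
scene 44.49279194561519 327.3550657696654 201.41841016255918 [-0.13421267  0.          0.          0.          0.        ] [ 1.50125314 -0.62498808  1.05354602] [[0.501, 0.525, -0.689], [0.866, -0.29, 0.408], [0.015, -0.8, -0.599]]
top 50.75904768249717 318.28584516997074 204.58595810536357 [0.0092918 0.        0.        0.        0.       ] [ 0.31281036 -0.01999102  1.42759402] [[-0.009, -0.992, 0.128], [-1.0, 0.011, 0.015], [-0.016, -0.127, -0.992]]
{'t': 0.1, 'q': array([-1.30844017e+00,  5.28374153e-01,  1.43373475e+00,  1.71497513e-05,
        1.18142659e+00, -1.78536836e-01]), 'qd': array([-0.00024806, -0.00313883, -0.00076354,  0.00101733, -0.00067342,
       -0.00216734]), 'tau': array([ 3.80507572e-04, -4.43301630e+01, -1.78587109e+01, -2.16130402e-04,
        3.84597864e-03, -9.60136504e-06]), 'tcp_pos': array([ 0.26656553, -0.56462561,  0.23844342]), 'tool_rot': array([ 8.44612333e-01, -5.35377495e-01, -7.09706440e-04, -6.63352664e-04]), 'force': array([ 0.59243165,  0.12178743, -0.03888764]), 'ft_torque': array([-0.03490462,  0.02955184,  0.06022169]), 'finger_gap': 0.9998619036127863}
```

View pics/scene0.png

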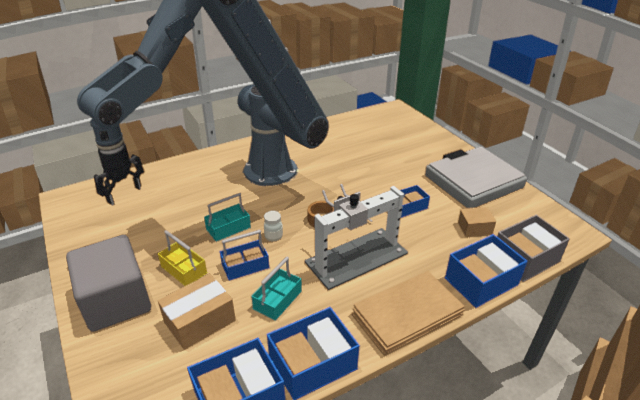

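View pics/top0.png

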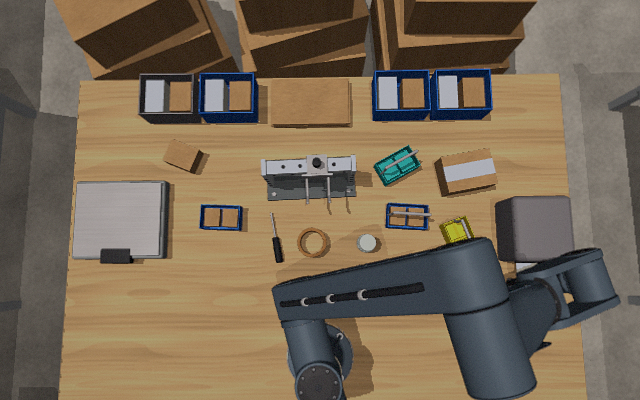

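The scene view shows the blue bin with a bail at about (245,258), and the top view shows it at (408,216). The other candidates are teal bins at scene (228,218) and (277,293), a yellow one at (183,262), and a plain blue bin without a handle at (412,200), which is (221,217) in the top view. Only the first is both blue and handled. I'll confirm with enlarged crops.

```bash
python3 - <<'E'
from h import *
a=load('scene0')['img'][:,:,::-1]; b=load('top0')['img'][:,:,::-1]
c1=cv2.resize(a[215:305,195:315],(480,360),interpolation=cv2.INTER_CUBIC)
c2=cv2.resize(b[180:250,360:460],(514,360)[:2],interpolation=cv2.INTER_CUBIC)[:, :310]
cv2.imwrite('pics/c1.png',np.hstack([c1,c2]))
c3=cv2.resize(a[170:290,295:425],(390,360),interpolation=cv2.INTER_CUBIC)
c4=cv2.resize(b[140:220,255:365],(400,291),interpolation=cv2.INTER_CUBIC); c4=cv2.copyMakeBorder(c4,0,69,0,0,0)
cv2.imwrite('pics/c2.png',np.hstack([c3,c4]))
E
```

```text
(no output)
```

View pics/c1.png

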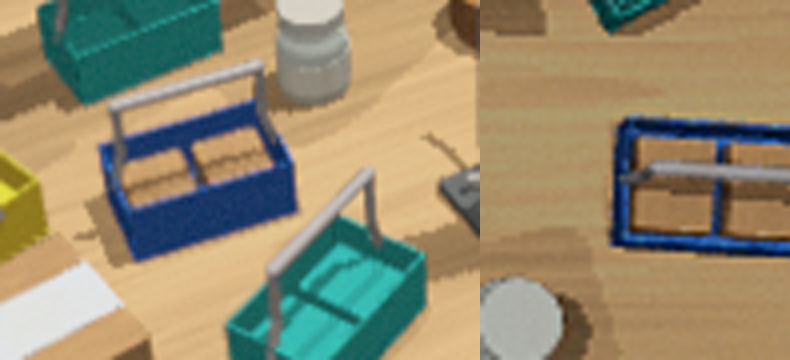

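View pics/c2.png

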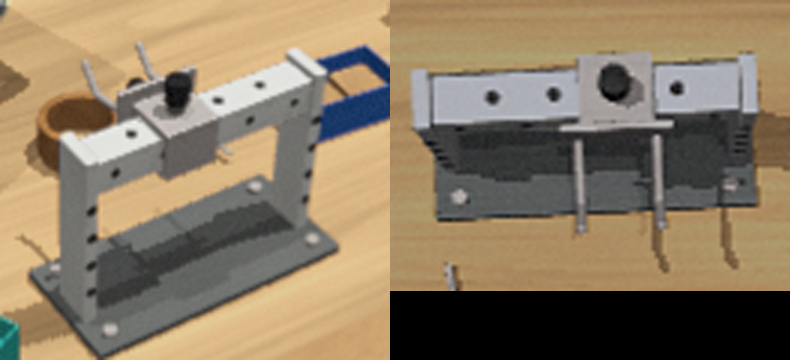

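The crops confirm it: scene (245,258) is blue with a steel bail and two small cartons. Next I'll measure it and the stand.

```bash
python3 - <<'E'
from h import *
s=load('scene0');t=load('top0')
def mask(s,lo,hi,roi):
    hsv=cv2.cvtColor(s['img'],cv2.COLOR_RGB2HSV); m=cv2.inRange(hsv,lo,hi); z=np.zeros_like(m);x0,y0,x1,y1=roi; z[y0:y1,x0:x1]=m[y0:y1,x0:x1];return z
# blue basket top
for nm,roi in [('basket',(375,195,440,238)),('plain',(190,195,250,238))]:
    m=mask(t,(100,120,30),(130,255,255),roi)
    pts=cv2.findNonZero(m); r=cv2.minAreaRect(pts); print(nm,r)
    box=cv2.boxPoints(r); P=onz(t,box,.055); print(P.round(4).tolist(), np.linalg.norm(np.roll(P,-1,0)-P,axis=1).round(3), onz(t,[r[0]],.055).round(4))
# knob dark
m=mask(t,(0,0,0),(180,255,60),(308,155,328,172)); M=cv2.moments(m,True); kt=(M['m10']/M['m00'],M['m01']/M['m00']);print('knob top',kt,M['m00'],onz(t,[kt],.245))
m=mask(s,(0,0,0),(180,255,60),(346,190,362,212)); ys,xs=np.nonzero(m);ks=(xs.mean(),ys.mean());print('knob scene',ks,len(xs)); print(tri(t,kt,s,ks))
# gray bar in top
v=t['img'][205:225,378:440]; 
b=cv2.resize(t['img'][190:240,375:445,::-1],(770,550),interpolation=cv2.INTER_NEAREST); cv2.imwrite('pics/c3.png',b)
b=cv2.resize(t['img'][150:215,255:365,::-1],(770,455),interpolation=cv2.INTER_NEAREST); cv2.imwrite('pics/c4.png',b)
E
```

```text
basket ((406.62060546875, 216.07003784179688), (42.04296875, 25.138452529907227), 3.5763344764709473)
[[0.4125, -0.2155, 0.055], [0.4947, -0.223, 0.055], [0.4845, -0.3594, 0.055], [0.4026, -0.3508, 0.055]] [0.083 0.137 0.082 0.136] [[ 0.4484 -0.2873  0.055 ]]
plain ((220.27442932128906, 216.99273681640625), (41.881439208984375, 24.729068756103516), 1.8476102352142334)
[[0.4144, 0.3915, 0.055], [0.4959, 0.391, 0.055], [0.4899, 0.2527, 0.055], [0.4085, 0.2542, 0.055]] [0.082 0.138 0.081 0.137] [[0.452  0.3223 0.055 ]]
knob top (316.3939393939394, 162.5151515151515) 66.0 [[0.58657594 0.00178947 0.245     ]]
knob scene (np.float64(353.625), np.float64(200.22727272727272)) 88
(array([0.58931301, 0.00194146, 0.23300145]), np.float64(0.00015868326587130597))
```

View pics/c3.png

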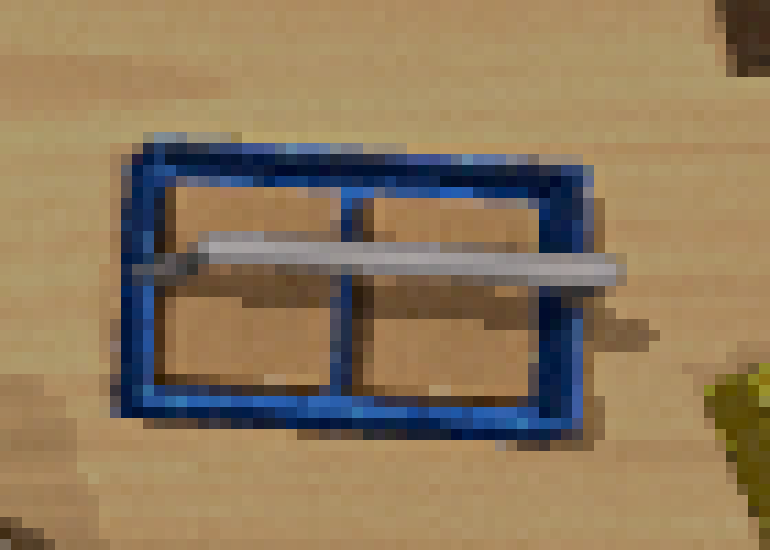

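View pics/c4.png

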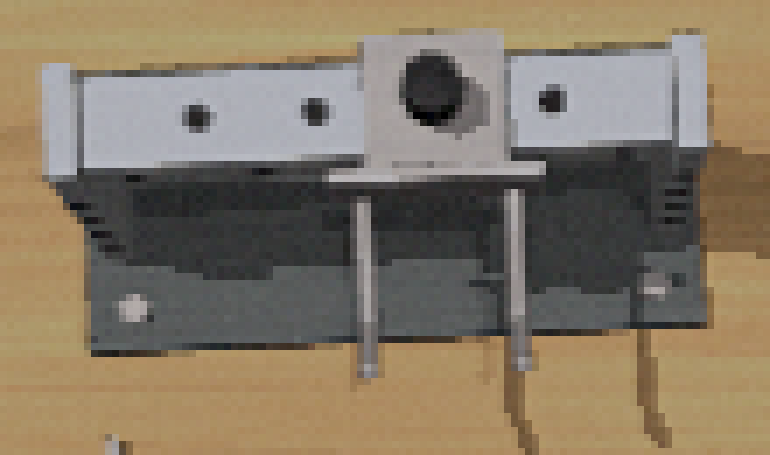

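```bash
python3 - <<'E'
from h import *
s=load('scene0');t=load('top0')
c3=lambda x,y:(375+x/11-.5,190+y/11-.5)
c4=lambda x,y:(255+x/7-.5,150+y/7-.5)
B=onz(t,[c3(197,249),c3(625,271)],.12); print('bar',B.round(4),B.mean(0).round(4),np.linalg.norm(B[0]-B[1]),np.degrees(np.arctan2(*(B[0]-B[1])[:2])))
print('tri bar ends',tri(t,c3(202,247),s,(260,231.5)),tri(t,c3(620,270),s,(224,240.8)))
H=onz(t,[c4(198,118),c4(315,111),c4(552,100)],.205); print('holes',H.round(4),np.diff(H,axis=0))
d=H[0]-H[2]; print('stand yaw deg (y axis from world y)',np.degrees(np.arctan2(-d[0],d[1])))
T=onz(t,[c4(369,372),c4(522,362)],.212);print('tips',T.round(4),T.mean(0))
yaw=np.arctan2(-d[0],d[1]); ex=np.array([np.cos(yaw),np.sin(yaw),0]); ey=np.array([-np.sin(yaw),np.cos(yaw),0])
org=(H[0]-75*ey*1e-3+H[1]-.025*ey+H[2]+.075*ey)/3; print('stand',org,'knob exp',org-.025*ey,'hook',org-.025*ey-.09*ex,'tips',org-.025*ey-.112*ex,'next',org+.025*ey)
st=manip.sense(); print(R.from_quat(st['tool_rot']).as_matrix().round(3))
print('proj knob exp', proj(s,org-.025*ey+np.array([0,0,.033])),proj(t,org-.025*ey+np.array([0,0,.04])))
E
```

```text
bar [[ 0.4548 -0.231   0.12  ]
 [ 0.4472 -0.3511  0.12  ]] [ 0.451  -0.2911  0.12  ] 0.12035519820653301 3.6017752904429914
tri bar ends (array([ 0.45560972, -0.23375288,  0.11524024]), np.float64(0.0011618604089915952)) (array([ 0.44840121, -0.34688221,  0.12136676]), np.float64(0.005345406504924513))
holes [[ 0.5855  0.1022  0.205 ]
 [ 0.5879  0.0526  0.205 ]
 [ 0.5913 -0.0476  0.205 ]] [[ 0.00239054 -0.04956011  0.        ]
 [ 0.00345499 -0.1002786   0.        ]]
stand yaw deg (y axis from world y) 2.2340985136502853
tips [[ 0.4753  0.0302  0.212 ]
 [ 0.4788 -0.0335  0.212 ]] [ 0.47703283 -0.0016654   0.212     ]
stand [0.5885685  0.02740458 0.205     ] knob exp [0.58954306 0.00242358 0.205     ] hook [ 0.49961147 -0.00108484  0.205     ] tips [ 0.47762819 -0.00194246  0.205     ] next [0.58759393 0.05238558 0.205     ]
[[ 0.427 -0.904 -0.   ]
 [-0.904 -0.427  0.002]
 [-0.002 -0.    -1.   ]]
proj knob exp [[353.92549069 198.79055511]] [[316.16372302 161.50422403]]
```

```bash
cat >> h.py <<'E'
def go(target,ang):
    st=manip.sense(); M=R.from_quat(st['tool_rot']).as_matrix(); p=np.array(st['tcp_pos'])
    a=np.degrees(np.arctan2(M[1,0],M[0,0])); turn=-((ang-a+180)%360-180)
    print('t',round(st['t'],2),'tcp',p.round(4),'ang',round(a,2),'gap',round(st['finger_gap'],3),'F',np.round(st['force'],1),'q',np.round(st['q'],2))
    print('delta mm',(M.T@(np.array(target)-p)*1000).round(1),'turn',round(turn,2))
E
python3 -c "
from h import *
go([.450,-.290,.2],-3.6)"
```

```text
t 0.1 tcp [ 0.2666 -0.5646  0.2384] ang -64.74 gap 1.0 F [ 0.6  0.1 -0. ] q [-1.31  0.53  1.43  0.    1.18 -0.18]
delta mm [-170.  -283.1   38.9] turn -61.14
```

Emit:
move_arm(deltas=[[[-0.017,-0.028,0,-6],[-0.034,-0.057,0,-12],[-0.051,-0.085,0,-18],[-0.068,-0.113,0,-24],[-0.085,-0.142,0,-30],[-0.102,-0.17,0,-36],[-0.119,-0.198,0,-42],[-0.136,-0.226,0.01,-48],[-0.153,-0.255,0.02,-54],[-0.17,-0.283,0.039,-61.1],[-0.17,-0.283,0.039,-61.1],[-0.17,-0.283,0.039,-61.1]]], gripper=0.5)

```text
t: 1.1
tcp_pos: [0.4498, -0.2878, 0.1986]
tool_rot: [1.0, -0.03, -0.002, -0.002]
force: [0.2, 0.1, 0.2]
finger_gap: 0.503
```

```bash
python3 -c "
from h import *
go([.450,-.290,.109],-3.6)
s=snap('scene','s1'); cv2.imwrite('pics/s1c.png',cv2.resize(s['img'][150:300,150:350,::-1],(800,600)))"
```

```text
t 1.1 tcp [ 0.4498 -0.2878  0.1986] ang -3.48 gap 0.503 F [0.2 0.1 0.2] q [-0.78  0.46  1.7   0.    0.98 -0.72]
delta mm [ 0.6  2.6 89.6] turn 0.12
```

View pics/s1c.png

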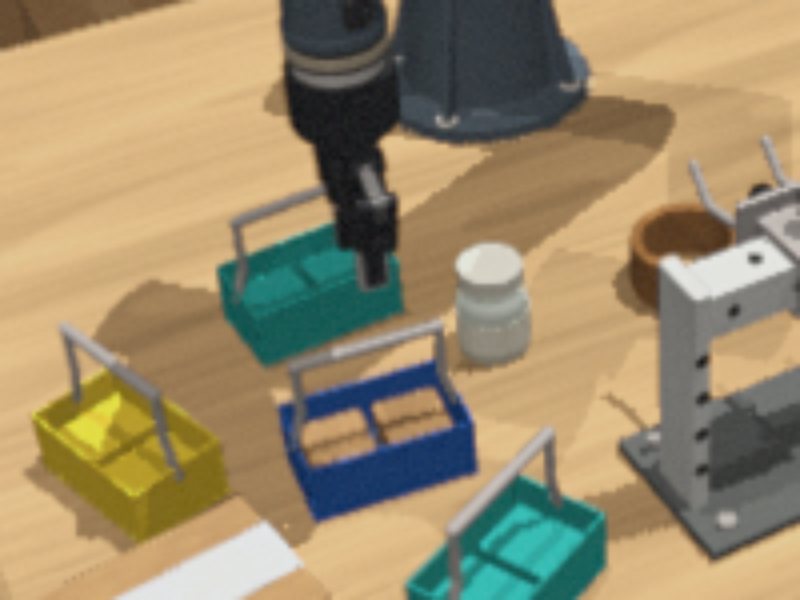

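```bash
python3 -c "
from h import *
s=load('s1');print(proj(s,[[.4498,-.2878,.1986],[.45,-.29,.12],[.45,-.29,0]]))
s=snap('top','t1'); cv2.imwrite('pics/t1c.png',cv2.resize(s['img'][150:290,330:510,::-1],(800,622))[:600])"
```

```text
[[239.80380896 213.7804935 ]
 [241.65698971 235.187672  ]
 [245.31195318 264.80458244]]
```

View pics/t1c.png

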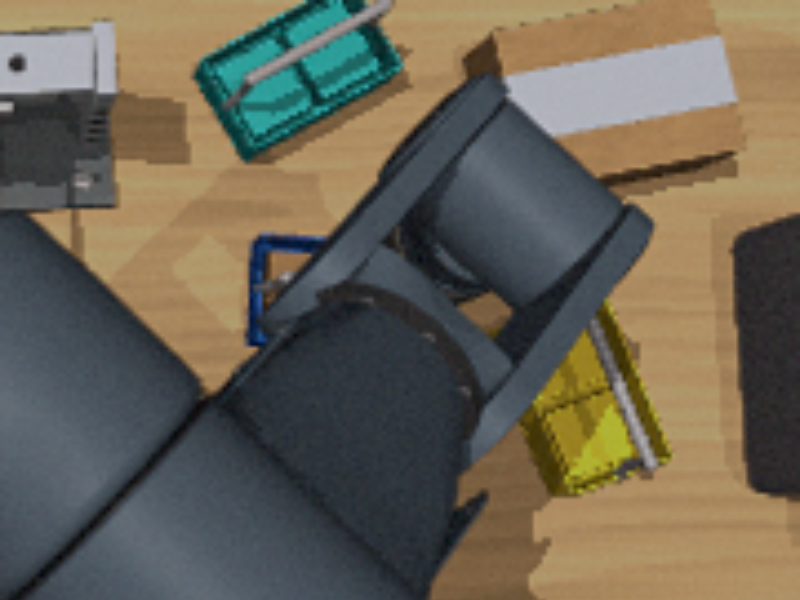

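The scene view puts the TCP at (240,214), directly above the blue bar (242,235). The top view is hidden by the arm, but the wrist is over the blue bin. Descending now.

Emit:
move_arm(deltas=[[[0.0,0.002,0.02,0],[0.0,0.002,0.04,0],[0.0,0.002,0.06,0],[0.0,0.002,0.075,0],[0.0,0.002,0.085,0],[0.0,0.002,0.09,0],[0.0,0.002,0.09,0]]])

```text
t: 1.78
tcp_pos: [0.4493, -0.2934, 0.1094]
tool_rot: [0.999, -0.033, -0.001, -0.001]
force: [0.4, -0.1, 0.3]
finger_gap: 0.499
```

```bash
python3 -c "
from h import *
go([.450,-.290,.109],-3.6)
s=snap('scene','s2'); cv2.imwrite('pics/s2c.png',cv2.resize(s['img'][170:290,160:320,::-1],(800,600)))"
```

```text
t 1.78 tcp [ 0.4493 -0.2934  0.1094] ang -3.79 gap 0.499 F [ 0.4 -0.1  0.3] q [-0.79  0.6   1.77  0.    0.77 -0.72]
delta mm [ 0.5 -3.5  0.4] turn -0.19
```

View pics/s2c.png

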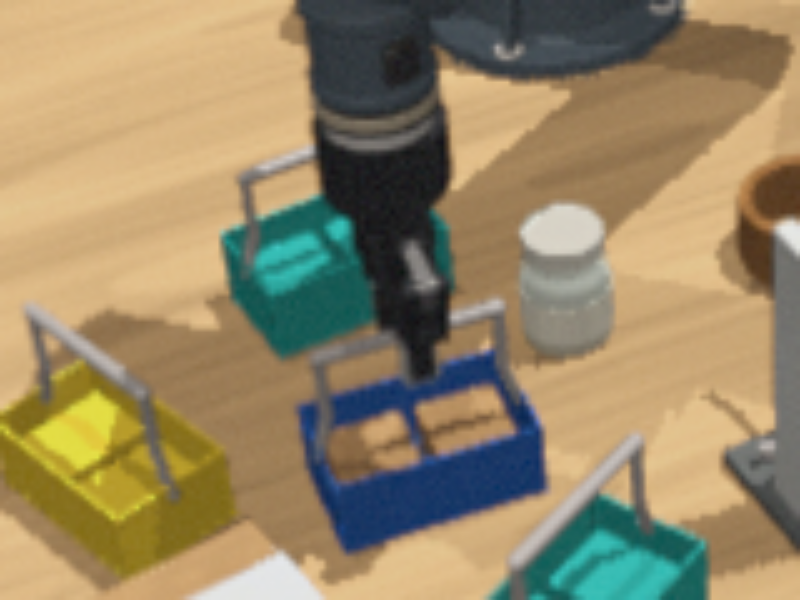

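The fingers straddle the bar near its middle. I'll centre by 3 mm and close.

Emit:
move_arm(deltas=[[[0.0,-0.002,0,0],[0.0,-0.003,0,0],[0.0,-0.003,0,0]]])

```text
t: 2.08
tcp_pos: [0.4503, -0.2907, 0.111]
tool_rot: [0.999, -0.033, 0.0, 0.0]
force: [-0.7, -1.0, 0.6]
finger_gap: 0.498
```

Emit:
move_arm(deltas=[[[0,0,0,0],[0,0,0,0],[0,0,0,0],[0,0,0,0],[0,0,0,0],[0,0,0,0],[0,0,0,0]]], gripper=0.0, squeeze=50)

```text
t: 2.67
tcp_pos: [0.4508, -0.2907, 0.1114]
tool_rot: [0.999, -0.033, 0.001, 0.0]
force: [1.1, 1.3, 5.2]
finger_gap: 0.092
```

Emit:
move_arm(deltas=[[[0,0,-0.01,0],[0,0,-0.02,0],[0,0,-0.03,0],[0,0,-0.03,0]]])

```text
t: 3.0
tcp_pos: [0.4514, -0.2916, 0.1434]
tool_rot: [0.999, -0.033, 0.002, 0.002]
force: [-0.0, 0.3, -4.0]
finger_gap: 0.095
```

```bash
python3 -c "
from h import *
go([.450,-.290,.28],2.2)
s=snap('scene','s3'); cv2.imwrite('pics/s3c.png',cv2.resize(s['img'][170:290,160:320,::-1],(800,600)))"
```

```text
t 3.0 tcp [ 0.4514 -0.2916  0.1434] ang -3.76 gap 0.095 F [-0.   0.3 -4. ] q [-0.78  0.55  1.75  0.    0.84 -0.72]
delta mm [  -0.9   -1.1 -136.6] turn -5.96
```

View pics/s3c.png

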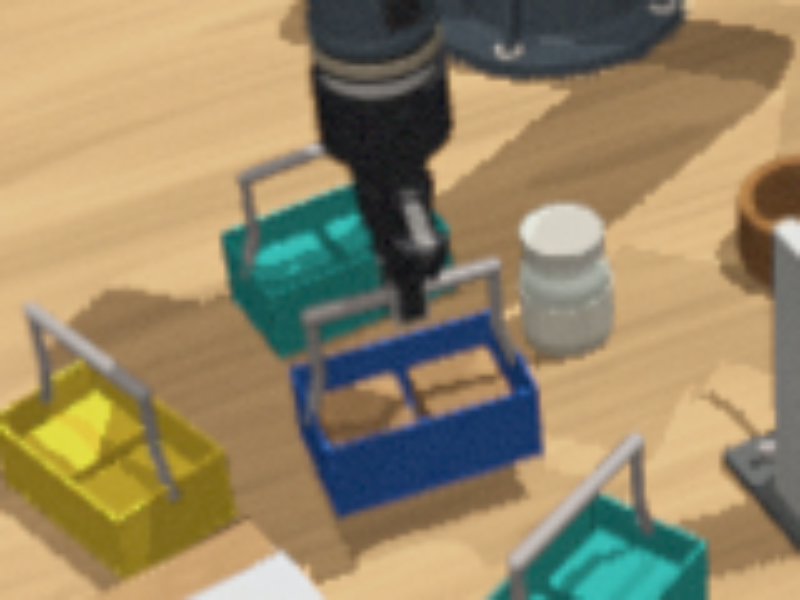

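Lifted cleanly: gap 0.095 (about 8–10 mm, the bar) and the bin hangs level. Next I'll raise it and travel to a point in front of the hook.

Emit:
move_arm(deltas=[[[0,0,-0.012,0],[0,0,-0.03,0],[0,0,-0.05,0],[0,0,-0.07,0],[0,0,-0.09,0],[0,0,-0.11,0],[0,0,-0.125,0],[0,0,-0.135,0],[0,0,-0.14,0],[0,0,-0.14,0]]])

```text
t: 3.88
tcp_pos: [0.4508, -0.2912, 0.2833]
tool_rot: [0.999, -0.033, 0.002, 0.002]
force: [-0.3, -0.1, -4.0]
finger_gap: 0.097
```

```bash
python3 -c "
from h import *
go([.410,-.0046,.28],2.2)"
```

```text
t 3.88 tcp [ 0.4508 -0.2912  0.2833] ang -3.76 gap 0.097 F [-0.3 -0.1 -4. ] q [-0.78  0.35  1.6   0.    1.18 -0.72]
delta mm [ -59.5 -283.3    2. ] turn -5.96
```

Emit:
move_arm(deltas=[[[-0.002,-0.008,0,0],[-0.005,-0.022,0,-0.5],[-0.008,-0.04,0,-1],[-0.013,-0.06,0,-1.5],[-0.017,-0.08,0,-2],[-0.021,-0.1,0,-2.5],[-0.025,-0.12,0,-3],[-0.029,-0.14,0,-3.5],[-0.034,-0.16,0,-4],[-0.038,-0.18,0,-4.5],[-0.042,-0.2,0,-5],[-0.046,-0.22,0,-5.5],[-0.05,-0.24,0,-6],[-0.054,-0.258,0,-6],[-0.057,-0.272,0,-6],[-0.059,-0.28,0,-6],[-0.0595,-0.283,0,-6],[-0.0595,-0.283,0,-6],[-0.0595,-0.283,0,-6]]])

```text
t: 5.47
tcp_pos: [0.4099, -0.0049, 0.282]
tool_rot: [1.0, 0.02, 0.002, 0.002]
force: [0.3, 0.2, -3.1]
finger_gap: 0.094
```

```bash
python3 -c "
from h import *
go([.410,-.0046,.2205],2.2)"
```

```text
t 5.47 tcp [ 0.4099 -0.0049  0.282 ] ang 2.28 gap 0.094 F [ 0.3  0.2 -3.1] q [-0.28  0.17  1.88 -0.    1.08 -0.32]
delta mm [-0.2 -0.6 61.5] turn 0.08
```

Emit:
move_arm(deltas=[[[0,0,0.01,0],[0,0,0.025,0],[0,0,0.04,0],[0,0,0.052,0],[0,0,0.058,0],[0,0,0.061,0],[0,0,0.061,0]]])

```text
t: 6.05
tcp_pos: [0.4103, -0.0057, 0.2206]
tool_rot: [1.0, 0.019, 0.002, 0.002]
force: [-0.1, 0.8, -3.3]
finger_gap: 0.096
```

```bash
python3 -c "
from h import *
go([.502,-.0011,.2205],2.2)
s=snap('scene','s4'); cv2.imwrite('pics/s4c.png',cv2.resize(s['img'][140:290,260:440,::-1],(720,600)))
s=snap('top','t4'); cv2.imwrite('pics/t4c.png',cv2.resize(s['img'][130:260,240:400,::-1],(738,600)))"
```

```text
t 6.05 tcp [ 0.4103 -0.0057  0.2206] ang 2.22 gap 0.096 F [-0.1  0.8 -3.3] q [-0.29  0.27  1.97 -0.    0.9  -0.32]
delta mm [91.8 -1.   0.5] turn 0.02
```

View pics/s4c.png

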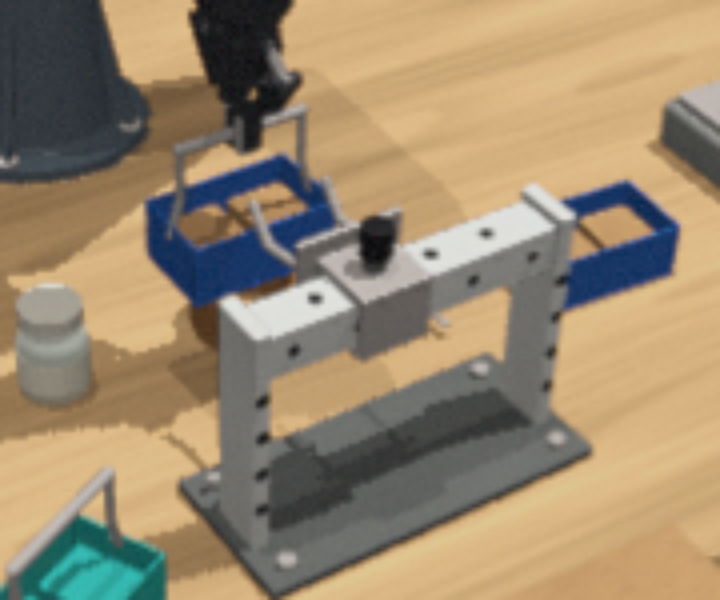

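View pics/t4c.png

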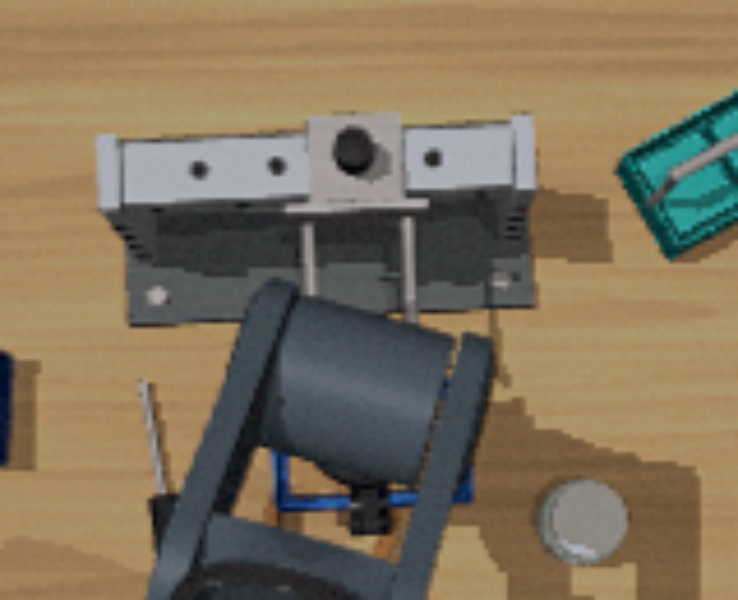

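```bash
python3 -c "
from h import *
s=load('s4');c=np.array([.4103,-.0057,.229]);ey=np.array([-.0387,.99925,0])
P=[c+.056*ey,c-.056*ey]; print(proj(s,P),((proj(s,P)-[260,140])*4).round(0)); 
ex=np.array([.999,.0387,0])
print(((proj(s,[c+a*.04*ex+b*.065*ey-[0,0,z] for a,b,z in [(1,1,.065),(1,-1,.065),(1,-1,.12),(1,1,.12),(-1,-1,.065)]])-[260,140])*4).round(0))"
```

```text
[[335.40937216 166.36554542]
 [304.27800476 176.70641262]] [[302. 105.]
 [177. 147.]]
[[337. 196.]
 [194. 247.]
 [195. 304.]
 [334. 251.]
 [143. 194.]]
```

Predicted bar ends are (302,105) and (177,147) in the crop, against observed (303,108) and (178,148), so the bar sits where expected at about z 0.228. I'll advance over the tips.

Emit:
move_arm(deltas=[[[0.005,0,0,0],[0.014,0,0,0],[0.024,-0.001,0,0],[0.034,-0.001,0,0],[0.044,-0.001,0,0],[0.054,-0.001,0,0],[0.064,-0.001,0,0],[0.074,-0.001,0,0],[0.083,-0.001,0,0],[0.088,-0.001,0,0],[0.09,-0.001,0,0],[0.09,-0.001,0,0]]])

```text
t: 7.15
tcp_pos: [0.501, -0.001, 0.2218]
tool_rot: [1.0, 0.02, 0.003, 0.002]
force: [-0.2, -0.2, -3.4]
finger_gap: 0.096
```

```bash
python3 -c "
from h import *
go([.500,-.0011,.1875],2.2)
s=snap('scene','s5'); cv2.imwrite('pics/s5c.png',cv2.resize(s['img'][140:260,280:424,::-1],(720,600)))"
```

```text
t 7.15 tcp [ 0.501  -0.001   0.2218] ang 2.26 gap 0.096 F [-0.2 -0.2 -3.4] q [-0.22  0.38  1.76 -0.    0.99 -0.26]
delta mm [-1.2 -0.1 34.2] turn 0.06
```

View pics/s5c.png

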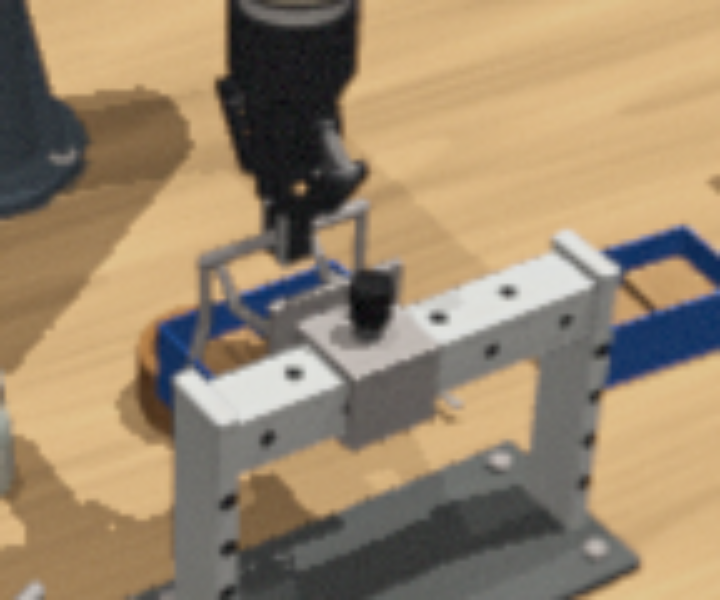

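The bar is past the tips and centred between the prongs, and no contact force shows. Lowering now.

Emit:
move_arm(deltas=[[[-0.001,0,0.008,0],[-0.001,0,0.016,0],[-0.001,0,0.022,0],[-0.001,0,0.027,0],[-0.001,0,0.03,0],[-0.001,0,0.032,0],[-0.001,0,0.032,0]]])

```text
t: 7.78
tcp_pos: [0.5004, -0.0013, 0.1897]
tool_rot: [1.0, 0.02, 0.003, 0.002]
force: [1.5, 0.1, -2.6]
finger_gap: 0.092
```

```bash
python3 -c "
from h import *
go([.500,-.0011,.1875],2.2)"
```

```text
t 7.78 tcp [ 0.5004 -0.0013  0.1897] ang 2.24 gap 0.092 F [ 1.5  0.1 -2.6] q [-0.22  0.43  1.8  -0.    0.9  -0.26]
delta mm [-0.5 -0.3  2.2] turn 0.04
```

Emit:
move_arm(deltas=[[[0,0,0.001,0],[0,0,0.002,0],[0,0,0.003,0],[0,0,0.003,0]]])

```text
t: 8.12
tcp_pos: [0.5019, -0.0016, 0.1878]
tool_rot: [1.0, 0.02, 0.005, 0.003]
force: [1.7, -0.2, 3.5]
finger_gap: 0.092
```

Emit:
move_arm(deltas=[[[0,0,-0.001,0],[0,0,-0.001,0],[0,0,-0.001,0],[0,0,-0.001,0],[0,0,-0.001,0]]], gripper=0.5)

```text
t: 8.53
tcp_pos: [0.5015, -0.0015, 0.1886]
tool_rot: [1.0, 0.02, 0.005, 0.003]
force: [-0.3, -0.7, -1.2]
finger_gap: 0.5
```

```bash
python3 -c "
from h import *
go([.500,-.0011,.29],2.2)
s=snap('scene','s6'); cv2.imwrite('pics/s6c.png',cv2.resize(s['img'][140:260,280:424,::-1],(720,600)))"
```

```text
t 8.53 tcp [ 0.5015 -0.0015  0.1886] ang 2.25 gap 0.5 F [-0.3 -0.7 -1.2] q [-0.22  0.43  1.8  -0.    0.9  -0.26]
delta mm [-5.000e-01  1.000e-01 -1.014e+02] turn 0.05
```

View pics/s6c.png

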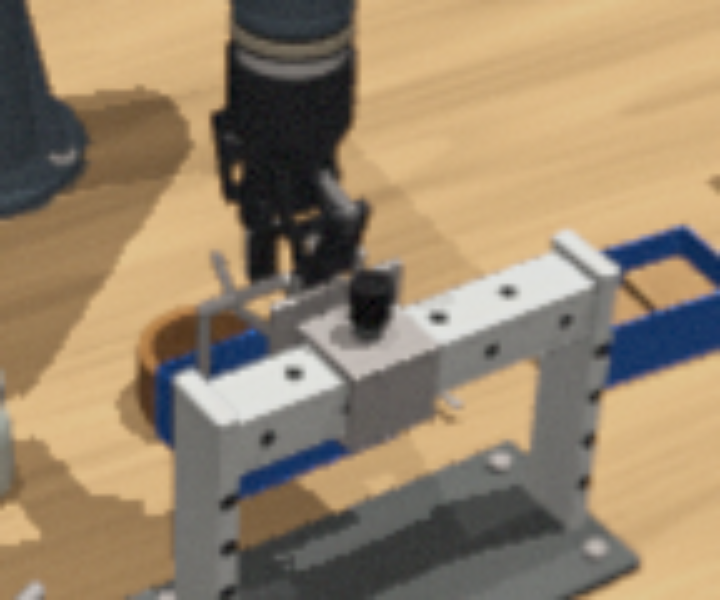

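The basket hangs on the hook with the fingers open around the bar. Backing straight up.

Emit:
move_arm(deltas=[[[0,0,-0.003,0],[0,0,-0.008,0],[0,0,-0.015,0],[0,0,-0.025,0],[0,0,-0.04,0],[0,0,-0.055,0],[0,0,-0.07,0],[0,0,-0.085,0],[0,0,-0.1,0],[0,0,-0.11,0],[0,0,-0.115,0],[0,0,-0.115,0]]])

```text
t: 9.58
tcp_pos: [0.5012, -0.001, 0.3053]
tool_rot: [1.0, 0.02, 0.007, 0.003]
force: [-0.2, -0.6, 0.3]
finger_gap: 0.503
```

```bash
python3 -c "
from h import *
go([.5893,.0022,.30],-87.8)
s=snap('scene','s7'); cv2.imwrite('pics/s7c.png',cv2.resize(s['img'][140:260,280:424,::-1],(720,600)))"
```

```text
t 9.58 tcp [ 0.5012 -0.001   0.3053] ang 2.25 gap 0.503 F [-0.2 -0.6  0.3] q [-0.22  0.27  1.66 -0.    1.19 -0.26]
delta mm [88.1  0.2  6.5] turn 90.05
```

View pics/s7c.png

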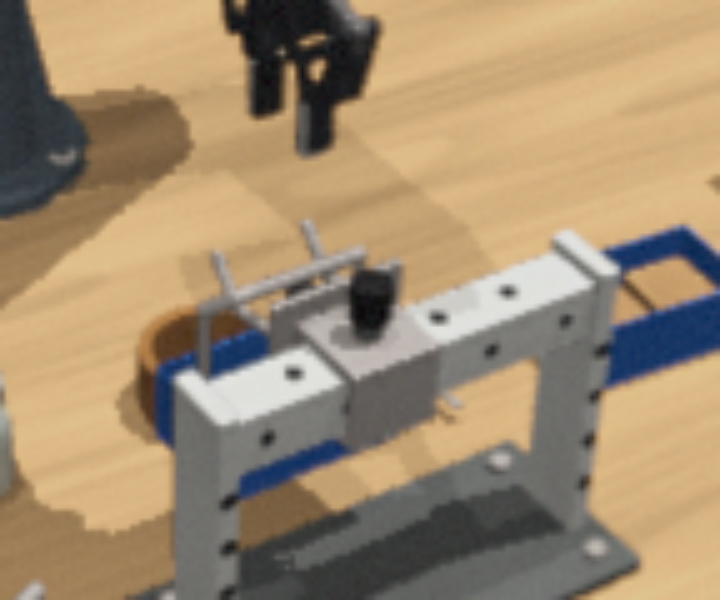

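The basket hangs freely with its bar between the tips and the back plate, spread over both prongs. Now the knob, turning 90° so the jaws close along the rail.

Emit:
move_arm(deltas=[[[0.005,0,0,7],[0.012,0,0,14],[0.02,0,0,21],[0.028,0,0,28],[0.036,0,0,35],[0.044,0,0,42],[0.052,0,0,49],[0.06,0,0,56],[0.068,0,0,63],[0.075,0,0,70],[0.082,0,0,77],[0.087,0,0,84],[0.088,0,0,90],[0.088,0,0,90],[0.088,0,0,90]]], gripper=0.65)

```text
t: 10.88
tcp_pos: [0.588, 0.0026, 0.3042]
tool_rot: [0.722, -0.692, 0.005, -0.001]
force: [-0.0, 0.8, 0.6]
finger_gap: 0.651
```

```bash
python3 -c "
from h import *
go([.5893,.0022,.231],-87.8)
s=snap('top','t8'); cv2.imwrite('pics/t8c.png',cv2.resize(s['img'][130:260,240:400,::-1],(738,600)))"
```

```text
t 10.88 tcp [0.588  0.0026 0.3042] ang -87.6 gap 0.651 F [-0.   0.8  0.6] q [-0.18  0.41  1.46 -0.    1.27  1.35]
delta mm [ 0.1 -0.7 73.2] turn 0.2
```

View pics/t8c.png

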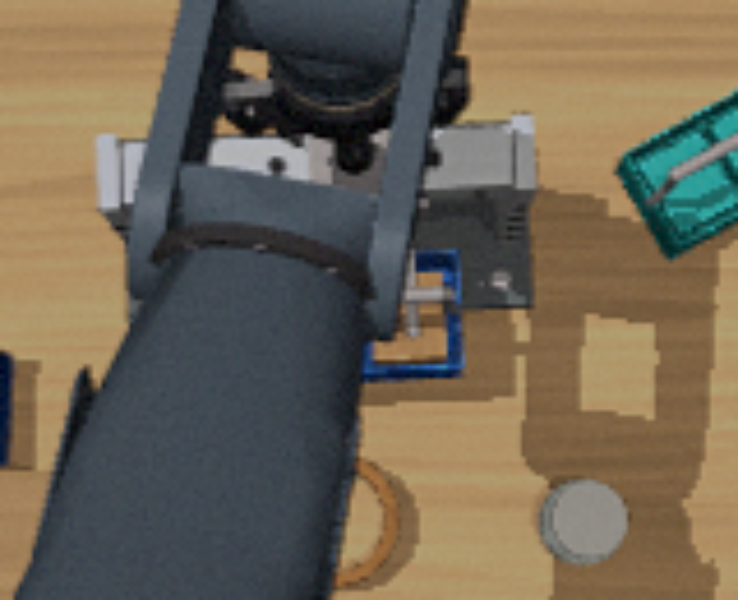

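Emit:
move_arm(deltas=[[[0,-0.001,0.012,0],[0,-0.001,0.03,0],[0,-0.001,0.045,0],[0,-0.001,0.058,0],[0,-0.001,0.066,0],[0,-0.001,0.071,0],[0,-0.001,0.073,0],[0,-0.001,0.073,0]]])

```text
t: 11.6
tcp_pos: [0.5896, 0.0022, 0.2313]
tool_rot: [0.722, -0.692, 0.005, -0.001]
force: [-0.4, 0.2, 0.1]
finger_gap: 0.645
```

```bash
python3 -c "
from h import *
go([.5893,.0022,.231],-87.8)
s=snap('scene','s9'); cv2.imwrite('pics/s9c.png',cv2.resize(s['img'][140:260,280:424,::-1],(720,600)))"
```

```text
t 11.6 tcp [0.5896 0.0022 0.2313] ang -87.58 gap 0.645 F [-0.4  0.2  0.1] q [-0.18  0.49  1.54 -0.    1.11  1.35]
delta mm [0.  0.3 0.3] turn 0.22
```

View pics/s9c.png

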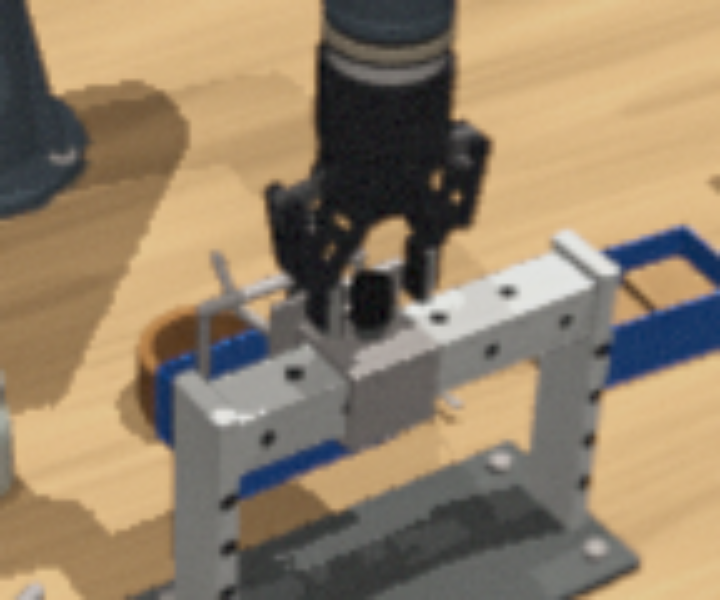

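The knob is between the open fingers, and nothing else touches. Closing.

Emit:
move_arm(deltas=[[[0,0,0,0],[0,0,0,0],[0,0,0,0],[0,0,0,0],[0,0,0,0],[0,0,0,0]]], gripper=0.0, squeeze=60)

```text
t: 12.15
tcp_pos: [0.5905, 0.002, 0.2329]
tool_rot: [0.722, -0.692, 0.006, -0.002]
force: [-1.3, -0.8, 5.2]
finger_gap: 0.282
```

```bash
python3 -c "
from h import *
go([.5893,.0022,.231],-87.8)
s=snap('scene','s10')"
```

```text
t 12.15 tcp [0.5905 0.002  0.2329] ang -87.58 gap 0.282 F [-1.3 -0.8  5.2] q [-0.18  0.48  1.54 -0.    1.11  1.35]
delta mm [-0.3  1.2  1.9] turn 0.22
```

Emit:
move_arm(deltas=[[[0,0,-0.002,0],[0,0,-0.005,0],[0,0,-0.008,0],[0,0,-0.011,0],[0,0,-0.014,0],[0,0,-0.015,0],[0,0,-0.015,0]]])

```text
t: 12.78
tcp_pos: [0.5904, 0.002, 0.2477]
tool_rot: [0.722, -0.692, 0.006, -0.002]
force: [3.8, -1.9, -8.4]
finger_gap: 0.279
```

```bash
python3 -c "
from h import *
go([.5876,.0522,.2479],-87.8)
s=snap('scene','s11'); a=load('s10')['img'];f=lambda i:cv2.resize(i[170:240,320:400,::-1],(400,350),interpolation=cv2.INTER_CUBIC)
cv2.imwrite('pics/s11c.png',np.hstack([f(a),f(s['img'])]))"
```

```text
t 12.78 tcp [0.5904 0.002  0.2477] ang -87.58 gap 0.279 F [ 3.8 -1.9 -8.4] q [-0.18  0.47  1.52 -0.    1.14  1.35]
delta mm [-50.3   0.6  -0.5] turn 0.22
```

View pics/s11c.png

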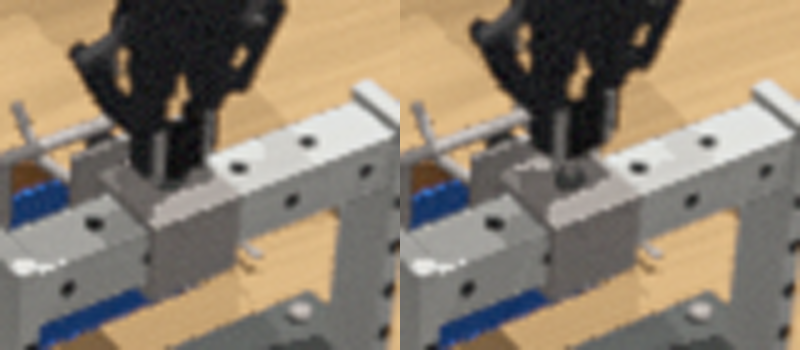

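The pin is up about 15 mm and the spring force is 8.4 N, as expected. Sliding gently to the left.

Emit:
move_arm(deltas=[[[-0.001,0,0,0],[-0.003,0,0,0],[-0.006,0,0,0],[-0.009,0,0,0],[-0.012,0,0,0],[-0.015,0,0,0],[-0.018,0,0,0],[-0.021,0,0,0],[-0.024,0,0,0],[-0.027,0,0,0],[-0.03,0,0,0],[-0.033,0,0,0],[-0.036,0,0,0],[-0.039,0,0,0],[-0.042,0,0,0],[-0.045,0,0,0],[-0.047,0,0,0],[-0.049,0,0,0],[-0.05,0,0,0],[-0.05,0,0,0]]])

```text
t: 14.5
tcp_pos: [0.5885, 0.0525, 0.2474]
tool_rot: [0.722, -0.692, 0.006, -0.002]
force: [4.6, -0.2, -8.7]
finger_gap: 0.284
```

```bash
python3 -c "
from h import *
go([.5885,.0523,.2329],-87.8)
s=snap('scene','s12'); cv2.imwrite('pics/s12c.png',cv2.resize(s['img'][140:260,280:424,::-1],(720,600)))"
```

```text
t 14.5 tcp [0.5885 0.0525 0.2474] ang -87.57 gap 0.284 F [ 4.6 -0.2 -8.7] q [-0.1   0.47  1.52 -0.    1.14  1.43]
delta mm [ 0.1  0.2 14.5] turn 0.23
```

View pics/s12c.png

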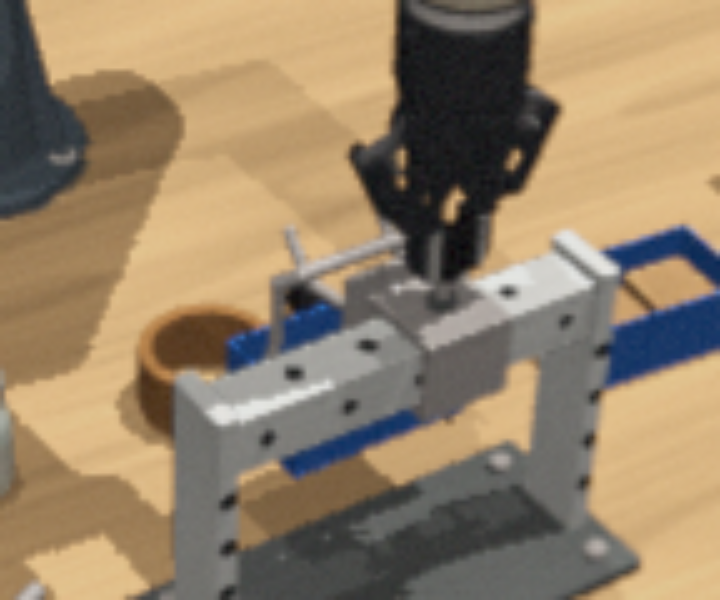

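The carriage is over the third hole: holes -75 and -25 are uncovered on the right, +75 is uncovered on the left, and the basket is still hanging. Lowering the pin.

Emit:
move_arm(deltas=[[[0,0,0.002,0],[0,0,0.004,0],[0,0,0.006,0],[0,0,0.008,0],[0,0,0.01,0],[0,0,0.012,0],[0,0,0.014,0],[0,0,0.015,0],[0,0,0.015,0],[0,0,0.015,0]]])

```text
t: 15.38
tcp_pos: [0.5885, 0.0526, 0.233]
tool_rot: [0.722, -0.692, 0.006, -0.003]
force: [1.2, 1.5, -0.3]
finger_gap: 0.284
```

```bash
python3 -c "
from h import *
go([.5885,.0523,.2329],-87.8)
s=snap('scene','s13'); cv2.imwrite('pics/s13c.png',cv2.resize(s['img'][160:240,310:410,::-1],(750,600),interpolation=cv2.INTER_CUBIC))"
```

```text
t 15.38 tcp [0.5885 0.0526 0.233 ] ang -87.57 gap 0.284 F [ 1.2  1.5 -0.3] q [-0.1   0.48  1.54 -0.    1.11  1.43]
delta mm [0.3 0.1 0.1] turn 0.23
```

View pics/s13c.png

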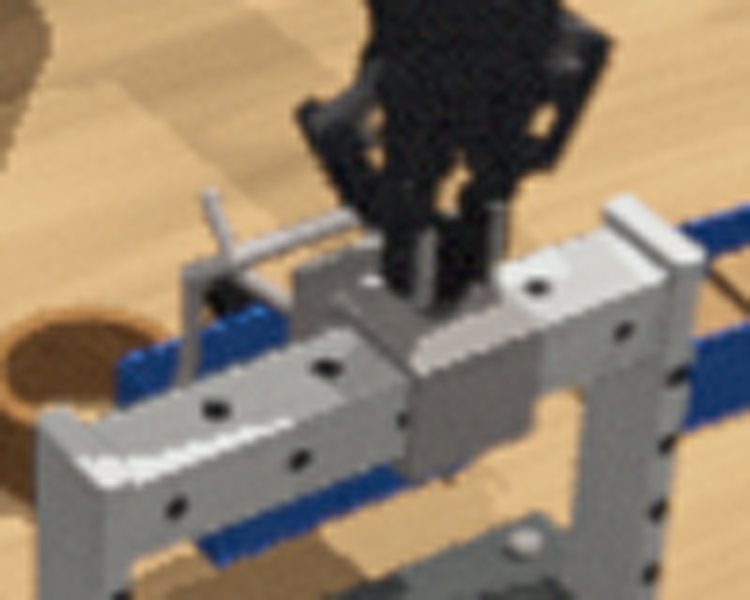

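The pin dropped in, back at the starting grip height of 0.233. Pressing lightly to be sure it is seated.

Emit:
move_arm(deltas=[[[0,0,0.001,0],[0,0,0.002,0],[0,0,0.003,0],[0,0,0.003,0],[0,0,0.003,0],[0,0,0.003,0]]])

```text
t: 15.93
tcp_pos: [0.5886, 0.0526, 0.2329]
tool_rot: [0.722, -0.692, 0.007, -0.003]
force: [-2.9, 0.0, 12.5]
finger_gap: 0.281
```

It's seated: 12.5 N push-back with only 0.1 mm of motion. Final look after a short settle.

Emit:
move_arm(deltas=[[[0,0,0.001,0],[0,0,0.001,0],[0,0,0.001,0],[0,0,0.001,0],[0,0,0.001,0],[0,0,0.001,0]]])

```text
t: 16.43
tcp_pos: [0.5886, 0.0526, 0.2329]
tool_rot: [0.722, -0.692, 0.007, -0.003]
force: [-1.6, 0.6, 6.9]
finger_gap: 0.285
```

```bash
python3 -c "
from h import *
go([.5885,.0523,.2329],-87.8)
a=snap('scene','s14'); s=snap('top','t14'); b=snap('scene','s15')
print('diff in basket roi',np.abs(a['img'][180:240,320:370].astype(int)-b['img'][180:240,320:370]).mean())
cv2.imwrite('pics/s15c.png',np.vstack([cv2.resize(b['img'][150:270,270:430,::-1],(400,300)),cv2.resize(s['img'][130:250,240:400,::-1],(400,300))]))
ey=np.array([-.039,.999,0]);ex=np.array([.999,.039,0]);hk=np.array([.4976,.0489,.196])
print(proj(b,[hk+.056*ey,hk-.056*ey]),proj(s,[hk+.056*ey,hk-.056*ey]))"
```

```text
t 16.43 tcp [0.5886 0.0526 0.2329] ang -87.56 gap 0.285 F [-1.6  0.6  6.9] q [-0.1   0.48  1.54 -0.    1.11  1.43]
delta mm [0.3 0.1 0. ] turn 0.24
diff in basket roi 1.8255555555555556
[[364.8693225  184.26739621]
 [334.36730668 195.33217962]] [[282.15270559 196.89879055]
 [319.97829429 195.00032722]]
```

View pics/s15c.png

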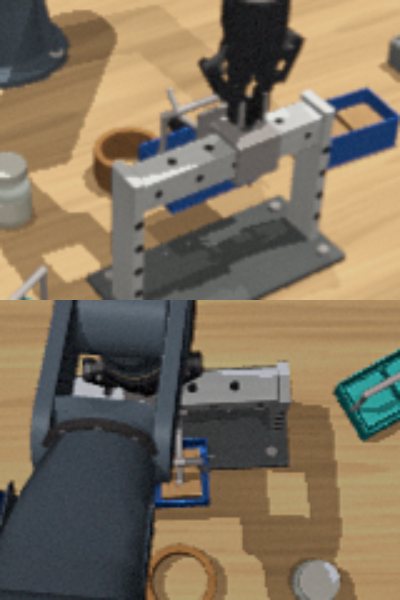

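View pics/t14.png

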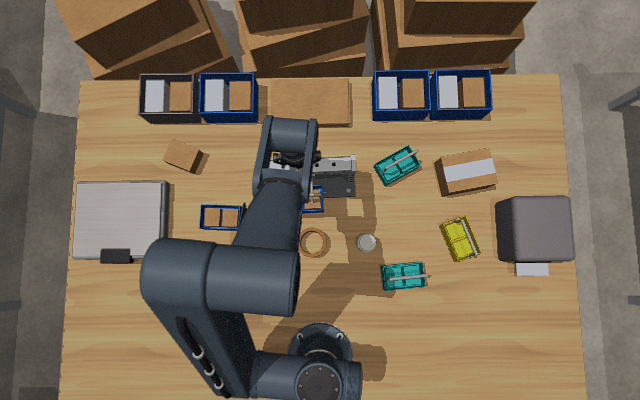

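```bash
python3 -c "
from h import *
s=load('t14');b=load('s15')
A=cv2.resize(s['img'][175:220,295:340,::-1],(450,450),interpolation=cv2.INTER_NEAREST)
B=cv2.resize(b['img'][175:220,325:360,::-1],(350,450),interpolation=cv2.INTER_NEAREST)
cv2.imwrite('pics/z.png',np.hstack([A,B]))"
```

```text
(no output)
```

View pics/z.png

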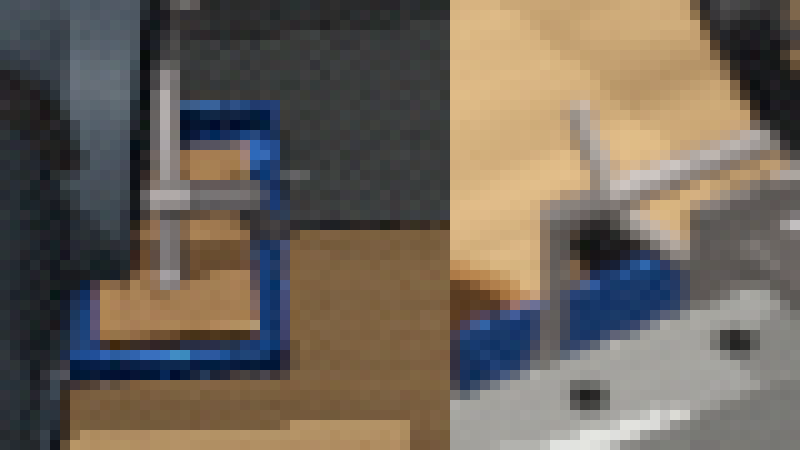

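The zoom shows the right bar end at about (320.5,194.5) in the top view, against a predicted (320.0,195.0). The basket is centred and seated on the prong, and the bystanders haven't moved. Handing in.

```bash
python3 -c "
from h import *
print(manip.sign_off()); st=manip.sense(); print(st['t'],st['force'],st['finger_gap'])"
```

```text
the job is handed in; nothing more can be done
None
the job is handed in; nothing more can be done
```

The job is done and handed in at about 16.5 s. I hung the blue handled basket on both prongs and let go. Then I pulled the knob up about 15 mm, slid the carriage 50 mm left and let the pin drop into the next hole. The gripper is still closed on the knob with 60 N set, pressing down about 7 N.

**Last checks:**
- **Carriage:** the tool moved 50.5 mm along the rail, and the hole layout in the picture agrees.
- **Pin:** the tool height matched the starting grip height within 0.1 mm. Pressing down met firm resistance (12.5 N) with no movement.
- **Basket:** the visible end of the bar is within about 1 pixel of its expected place in both views. The other end and the second prong were hidden by the arm. I saw no visible swing.
- **Other items:** those still in view look unmoved. The screwdriver was hidden behind the arm in the last top view, but the gripper never came near it.

No check failed or disagreed. The sign-off gave no verdict.

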